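# Stack the spacer collars on the carousel spindle

## Robot

A 6-joint arm with a two-finger parallel gripper is mounted at the origin on a cart in front of the work surface, level with it; the furniture and walls round the work are solid. World frame = base frame: x ahead of the robot, y to its left, z up, the work surface at z = 0. Lengths are in m, angles in rad, forces in N, time in s.
With the tool pointing down it reaches from about 0.275 to 0.75 m from the base axis. Payload 10.2 kg.
Tool frame: the origin (TCP) lies midway between the tips of the shut fingers; the grasp point (between the pads) lies 19 mm behind it (env.hold_point_z is the distance from the TCP to the grasp point, in m); x points along the fingers, z is the direction in which the jaws open and shut, and the axes are right-handed (so a half turn about x gives the same grasp; the last joint's range is limited). The gripper opens to 85 mm and grips with 20 to 120 N. Pads are 22 mm wide; open, the fingers measure 114 mm over their backs; the gripper's body (76 mm by 85 mm) begins 54 mm behind the grasp point. The pads swing forward as they close: fully open they stand 13 mm farther back than shut.
Start: joints at [-1.557, 0.313, 1.498, -0, 1.331, -0.223], TCP at [0.123, -0.51, 0.231] pointing down, gripper open.
Joint ranges: [-2.94, 2.94], [-0.97, 2.17], [0.19, 2.56], [-1.23, 4.37], [0.02, 3.11], [-2.88, 2.88]. Speed limits (rad/s): [2.39, 2.39, 3.01, 3.14, 3.14, 3.14].

## Interface

Orientations are given as a unit quaternion [x, y, z, w].
In Python, from bench import env, kinematics, monitor, eyes, job gives the robot as it stands. The module is installed in compiled form; this text tells all that it offers. Calls block until the motion is done:
- env.reach(position, orientation): joint-space move of the TCP to a pose.
- env.movel(position, velocity=0.15, frame=None, guard=None): straight line of the TCP; frame=None keeps the orientation; velocity is the mean speed in m/s. With guard (N) it stops when the force on the tool has changed by that much, and returns True; else False.
- env.set_joints(angles): joint-space move.
- env.release() and env.close_gripper(effort=None): open the fingers fully, or close them until they stop; effort is the grip in N (None keeps the last).
- env.hold(seconds).
- kinematics.ik(position, orientation): joint angles nearest the present ones, or None.
- monitor.sense(): the state.
- eyes.grab_frame(name): name is "scene" or "top"; returns a dict with "frame" (400x640x3 uint8, red, green, blue), "mtx" (3x3 intrinsics, pixels), "view" (4x4, takes a point from world to camera coordinates). Camera axes: x right, y down, z forward; pixel columns grow to the right and rows downward; lengths in m; the calibration is good to about 2 mm. A picture is of the moment at which its call begins. There is no depth.
A pose or a line that the arm cannot do raises env.MotionError and nothing moves.
- job.hand_in(): hands the job in, once; it reports no verdict.
The state is a dict: "clock": time; "joints": joint angles; "qvel": joint speeds; "joint_efforts": joint torques, N m; "position": TCP position; "ee_rot": TCP orientation; "contact_force": force on the tool from outside, world axes, zero at the start; "ft_torque": the same for the moment, N m; "finger_gap": opening from 0.0 (shut) to 1.0 (fully open).
Only numpy, scipy, OpenCV 4.12 (cv2) and the standard library are available. Lean on these libraries where they do the work, as an engineer would, in place of code of your own. Each camera call takes 0.05 s, during which the arm holds its last target.

## Task

The carousel spindle is being put together on its upright fixture, and the wide brass spacer collar is already on it. Thread the other two spacer collars onto the spindle in order of size, the middle-sized aluminium one first and the small red one on top, each lowered fully home and lying flat on the one below. Leave the brass collar on the spindle and do not disturb the beakers, vial and bottle standing around.

Things in the scene. Friction and masses are not known exactly. Their poses are not given: they have to be found in the camera images.
- spindle_seat (a point): point on the spindle's axis at the seat, 16 mm above the worktop, where the lowest collar rests. The fixture is fixed: a grey square base 110 x 110 x 12 mm with a round aluminium boss 72 mm across and 4 mm high, and a vertical steel spindle 16 mm in diameter that rises 70 mm above this point; its top 8 mm taper to 7 mm diameter. z points up along the spindle
- wide_centre (a point): centre, half-way up, of the wide brass collar: a ring 66 mm outside diameter, 20 mm hole, 20 mm high, 180 g; loose, but already on the spindle and resting on the seat. z is its hole's axis
- middle_centre (a point): centre, half-way up, of the middle silver-grey aluminium collar: a ring 52 mm outside diameter, 20 mm hole, 20 mm high, about 70 g, lying flat on the worktop. z is its hole's axis; it is the same either way up
- small_centre (a point): centre, half-way up, of the small red plastic collar: a ring 39 mm outside diameter, 20 mm hole, 20 mm high, about 40 g, lying flat on the worktop. z is its hole's axis; it is the same either way up
- beaker: loose clear beaker, 61 x 64 x 72 mm, standing; a bystander. Origin at the centre of its underside
- vial: loose glass sample vial with black cap, 23 mm diameter, 59 mm high, standing; a bystander. Origin at the centre of its underside
- amber_bottle: loose amber reagent bottle with black cap, 55 mm diameter, 115 mm high, standing; a bystander. Origin at the centre of its underside
Things that resemble listed ones, but are neither listed nor needed, are in the scene too. Of the things like the part that bears middle_centre, leave any that is green; of the rest the larger one is meant.

How it is judged:
By the outcome, as a careful person would: the job done as asked, in the order asked, and still so for the second after the job is handed in, with the robot touching nothing.
It also fails if it takes over 56 s, if anything falls off the work surface, if the arm or the gripper's body presses on something with over 40 N, if the wrist force passes 120 N, or if a joint passes its speed limit or range.

## Working session

There is one attempt and no reset: what is moved stays moved. The work goes in short steps, each a Python script; the robot and the scene stay as the last script left them, time stands still between calls to the robot, and variables do not carry over. Pictures are saved under pics/ and viewed, and the job is handed in when it is done.

```bash
mkdir -p pics
python3 - <<'E'
from bench import env, kinematics, monitor, eyes, job
import cv2,pickle
d={}
for n in("scene","top"):
    f=eyes.grab_frame(n); d[n]=f
    cv2.imwrite(f"pics/{n}0.png",f["frame"][:,:,::-1]); print(n,f["mtx"],f["view"])
pickle.dump(d,open("f0.pkl","wb"))
s=monitor.sense();print(s["clock"],s["position"],s["ee_rot"],s["finger_gap"],s["contact_force"],env.hold_point_z)
E
```

```text
scene [[508.77492378   0.         316.92377709]
 [  0.         508.77492378 194.19169457]
 [  0.           0.           1.        ]] [[-0.50658648 -0.86204299 -0.01587524  0.34625424]
 [-0.59694915  0.36396868 -0.71496749  0.36851722]
 [ 0.6221108  -0.35271615 -0.69897744  0.88504416]
 [ 0.          0.          0.          1.        ]]
top [[435.42210942   0.         324.29579944]
 [  0.         435.42210942 206.25343022]
 [  0.           0.           1.        ]] [[-0.02114995 -0.9997199  -0.01062051  0.09022843]
 [-0.98420711  0.02268684 -0.17556104  0.60407404]
 [ 0.17575281  0.00673968 -0.98441126  1.08724861]
 [ 0.          0.          0.          1.        ]]
0.1 [ 0.12315317 -0.5101244   0.2308013 ] [ 0.43773139  0.55581772 -0.43712595  0.55531864] 0.993344834708024 [-1.73119637 -0.11935458  0.09533532] 0.0187
```

View pics/scene0.png

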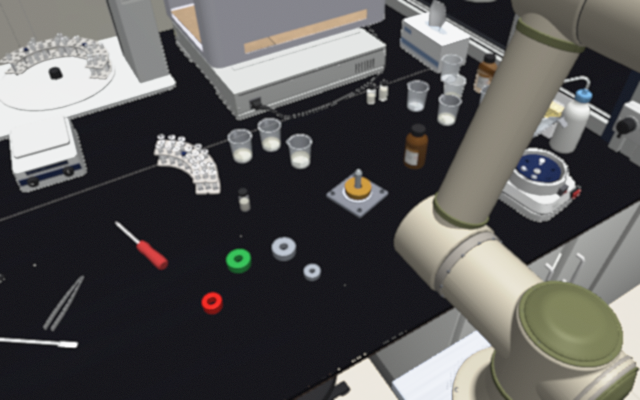

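View pics/top0.png

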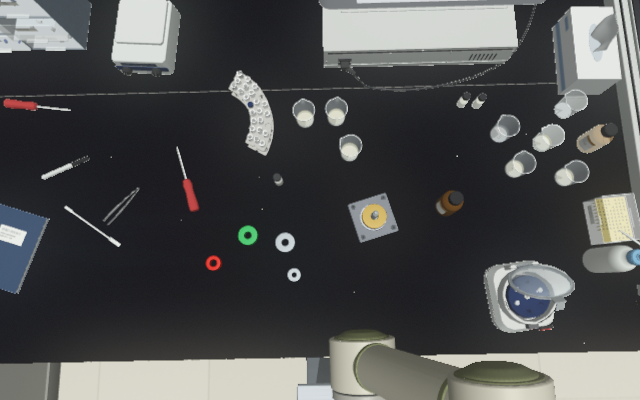

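Top view shows the following. Candidates for middle: silver-grey ring at (285,242), smaller silver ring at (294,275), and green ring at (248,235). The description picks the larger silver ring (285,242). The only red ring is at (213,263); the red-handled screwdriver at (190,195) is not a ring. The spindle with the brass collar is at (374,216). Next: a close crop and measurements.

```bash
cat > h.py <<'E'
import numpy as np,cv2
def ray(f,u,v,z):
    R=f["view"][:3,:3];t=f["view"][:3,3];c=-R.T@t
    d=R.T@np.linalg.inv(f["mtx"])@np.array([u,v,1.]);return (c+d*(z-c[2])/d[2])[:2]
def proj(f,p):
    q=f["view"][:3,:3]@np.asarray(p,float)+f["view"][:3,3];q=f["mtx"]@q;return q[:2]/q[2]
E
python3 - <<'E'
import pickle;from h import *
d=pickle.load(open("f0.pkl","rb"))
S=d["scene"]["frame"];T=d["top"]["frame"]
a=cv2.resize(S[160:320,190:400],None,fx=3.8,fy=3.8,interpolation=cv2.INTER_CUBIC)[:, :798]
b=cv2.resize(T[180:290,200:410],None,fx=3.8,fy=3.8,interpolation=cv2.INTER_CUBIC)
cv2.imwrite("pics/cs.png",a[:600,:,::-1]);cv2.imwrite("pics/ct.png",b[:,:,::-1])
for n,box in(("top",dict(mid=(270,228,300,256),sm=(203,253,223,273),sil2=(285,266,303,284),green=(236,223,260,247),brass=(358,202,390,232))),("scene",dict(mid=(268,234,300,264),sm=(200,290,225,315),sil2=(302,262,323,281),green=(224,246,254,275),brass=(340,170,375,204)))):
    f=d[n];im=f["frame"]
    hsv=cv2.cvtColor(im,cv2.COLOR_RGB2HSV)
    for k,(x0,y0,x1,y1) in box.items():
        h=hsv[y0:y1,x0:x1]
        if k in("mid","sil2"): m=h[...,2]>90
        elif k=="brass": m=(h[...,1]>100)&(h[...,2]>100)
        else: m=(h[...,1]>120)&(h[...,2]>80)
        cs,_=cv2.findContours(m.astype(np.uint8),cv2.RETR_EXTERNAL,cv2.CHAIN_APPROX_NONE)
        c=max(cs,key=cv2.contourArea)
        hl=cv2.convexHull(c)[:,0]+[x0,y0]
        z=.036 if k=="brass" else .02
        # silhouette mid-height approx
        P=np.array([ray(f,u,v,z-.01) for u,v in hl],np.float32)
        (cx,cy),r=cv2.minEnclosingCircle(P)
        M=cv2.moments(cv2.convexHull(c));u,v=M["m10"]/M["m00"]+x0,M["m01"]/M["m00"]+y0
        print(n,k,np.round((u,v),1),"mid-height ray",np.round(ray(f,u,v,z-.01),4),"encl",round(cx,4),round(cy,4),"D",round(2*r*1e3,1))
E
```

```text
top mid [284.5 241.8] mid-height ray [0.5192 0.1861] encl 0.5192 0.186 D 54.0
top sm [213.  262.6] mid-height ray [0.4678 0.3773] encl 0.4676 0.3769 D 44.2
top sil2 [293.6 274.4] mid-height ray [0.4322 0.1624] encl 0.4325 0.1624 D 36.2
top green [247.4 234.7] mid-height ray [0.5406 0.2862] encl 0.5406 0.2865 D 54.7
top brass [373.7 215.7] mid-height ray [ 0.5822 -0.0545] encl 0.582 -0.0547 D 65.5
scene mid [283.4 247.6] mid-height ray [0.518 0.184] encl 0.5178 0.1846 D 65.9
scene sm [211.7 302.3] mid-height ray [0.466 0.376] encl 0.4658 0.3756 D 54.3
scene sil2 [311.7 271.1] mid-height ray [0.429  0.1625] encl 0.4287 0.1621 D 42.0
scene green [238.2 259.7] mid-height ray [0.5388 0.2847] encl 0.5389 0.2852 D 66.0
scene brass [358.  186.7] mid-height ray [ 0.5817 -0.0577] encl 0.5802 -0.0608 D 75.0
```

View pics/cs.png

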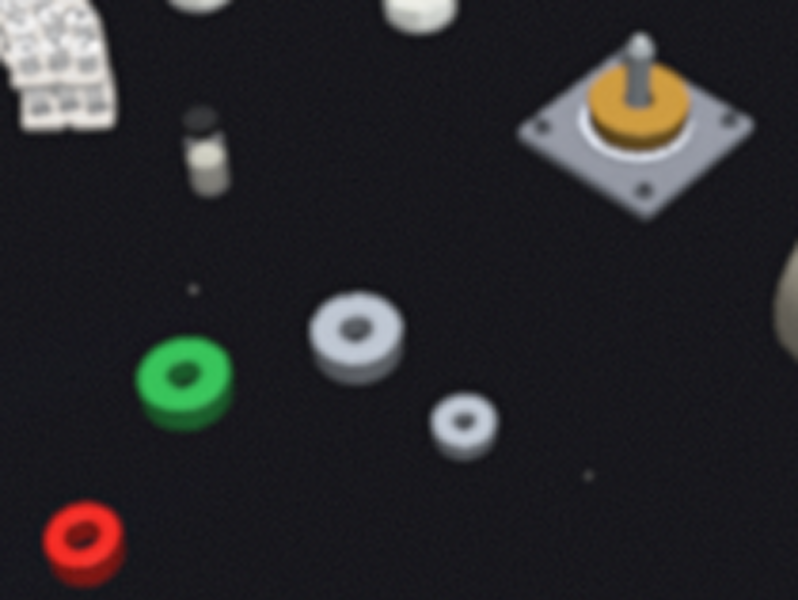

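View pics/ct.png

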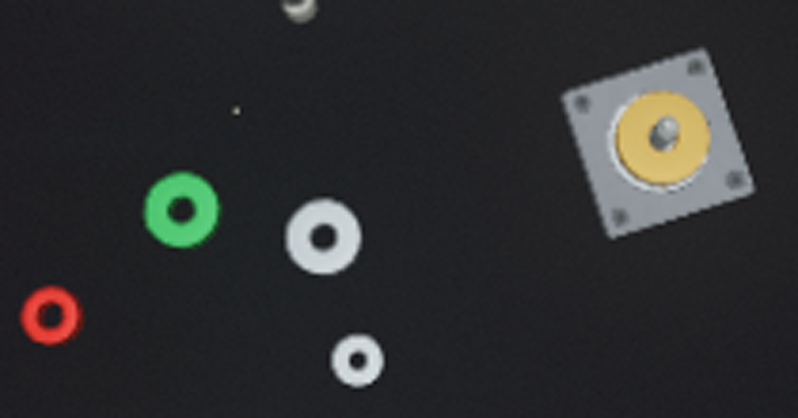

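Crops confirm it: the large silver ring (323,236 in the top crop), with the small silver and green ones distinct, and one red ring. Now the spindle axis from base, brass and tip.

Run:
```python
import pickle;from h import *
d=pickle.load(open("f0.pkl","rb"))
for n,(x0,y0,x1,y1) in(("top",(342,185,404,246)),("scene",(322,168,392,220))):
    f=d[n];im=f["frame"]
    m=(im[y0:y1,x0:x1].max(2)>75).astype(np.uint8)
    cs,_=cv2.findContours(m,cv2.RETR_EXTERNAL,cv2.CHAIN_APPROX_NONE);c=max(cs,key=cv2.contourArea)
    h=cv2.convexHull(c)[:,0]+[x0,y0]
    P=np.array([ray(f,u,v,.012) for u,v in h],np.float32)
    print(n,"base",cv2.minAreaRect(P*1000))
    # where features of a candidate axis should appear
    for z in(.016,.036,.078,.086): print(z,np.round(proj(f,(.5815,-.055,z)),1))
f=d["top"]["frame"][205:230,362:388];cv2.imwrite("pics/t_tip.png",cv2.resize(f,None,fx=22,fy=22,interpolation=cv2.INTER_NEAREST)[:,:,::-1])
f=d["scene"]["frame"][163:203,340:378];cv2.imwrite("pics/s_tip.png",cv2.resize(f,None,fx=14,fy=14,interpolation=cv2.INTER_NEAREST)[:,:,::-1])
```

```text
top base ((581.076416015625, -52.525421142578125), (111.02392578125, 110.78729248046875), 16.433012008666992)
0.016 [373.6 216.5]
0.036 [374.3 215.4]
0.078 [376.  212.8]
0.086 [376.3 212.3]
scene base ((578.8471069335938, -58.52294158935547), (117.17789459228516, 132.77232360839844), 16.43399429321289)
0.016 [357.  190.1]
0.036 [357.3 184.2]
0.078 [358.  171.4]
0.086 [358.1 168.8]
```

View pics/t_tip.png

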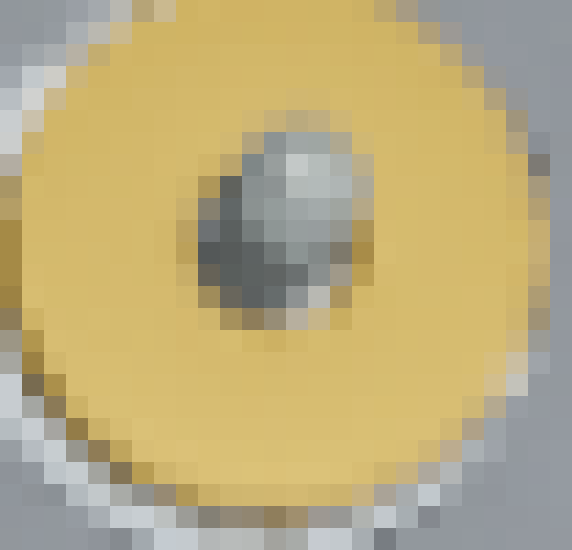

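View pics/s_tip.png

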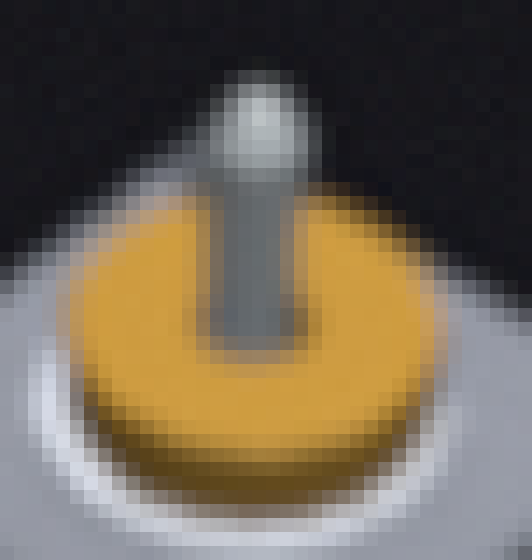

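```bash
cat >> h.py <<'E'
from scipy.spatial.transform import Rotation as Ro
def quat(th):
    x=np.array([0,0,-1.]);z=np.array([np.cos(th),np.sin(th),0]);y=np.cross(z,x)
    return Ro.from_matrix(np.c_[x,y,z]).as_quat()
def st(mon,msg=""):
    s=mon.sense();print(msg,round(s["clock"],2),np.round(s["position"],4),"gap",round(s["finger_gap"],3),"F",np.round(s["contact_force"],1))
    return s
E
python3 - <<'E'
from h import *
from bench import env,kinematics,monitor
for p in((.5186,.1852),(.467,.3765),(.581,-.054)):
    for a in range(-90,270,45):
        q=kinematics.ik([*p,.06],quat(np.radians(a)))
        print(p,a,None if q is None else np.round(q,2))
print(monitor.sense()["clock"])
E
```

```text
(0.5186, 0.1852) -90 [ 0.13  0.56  1.61 -0.    0.97  1.7 ]
(0.5186, 0.1852) -45 [ 0.13  0.56  1.61 -0.    0.97  0.92]
(0.5186, 0.1852) 0 [ 0.13  0.56  1.61 -0.    0.97  0.13]
(0.5186, 0.1852) 45 [ 0.13  0.56  1.61 -0.    0.97 -0.66]
(0.5186, 0.1852) 90 [ 0.13  0.56  1.61 -0.    0.97 -1.44]
(0.5186, 0.1852) 135 [ 0.13  0.56  1.61 -0.    0.97 -2.23]
(0.5186, 0.1852) 180 None
(0.5186, 0.1852) 225 [ 0.13  0.56  1.61 -0.    0.97  2.49]
(0.467, 0.3765) -90 [ 0.48  0.65  1.45 -0.    1.04  2.05]
(0.467, 0.3765) -45 [ 0.48  0.65  1.45 -0.    1.04  1.27]
(0.467, 0.3765) 0 [ 0.48  0.65  1.45 -0.    1.04  0.48]
(0.467, 0.3765) 45 [ 0.48  0.65  1.45 -0.    1.04 -0.3 ]
(0.467, 0.3765) 90 [ 0.48  0.65  1.45 -0.    1.04 -1.09]
(0.467, 0.3765) 135 [ 0.48  0.65  1.45 -0.    1.04 -1.87]
(0.467, 0.3765) 180 [ 0.48  0.65  1.45 -0.    1.04 -2.66]
(0.467, 0.3765) 225 [ 0.48  0.65  1.45 -0.    1.04  2.84]
(0.581, -0.054) -90 [-0.29  0.62  1.51 -0.    1.01  1.28]
(0.581, -0.054) -45 [-0.29  0.62  1.51 -0.    1.01  0.49]
(0.581, -0.054) 0 [-0.29  0.62  1.51 -0.    1.01 -0.29]
(0.581, -0.054) 45 [-0.29  0.62  1.51 -0.    1.01 -1.08]
(0.581, -0.054) 90 [-0.29  0.62  1.51 -0.    1.01 -1.86]
(0.581, -0.054) 135 [-0.29  0.62  1.51 -0.    1.01 -2.65]
(0.581, -0.054) 180 [-0.29  0.62  1.51 -0.    1.01  2.85]
(0.581, -0.054) 225 [-0.29  0.62  1.51 -0.    1.01  2.06]
0.1
```

Run:
```python
from h import *
from bench import env,kinematics,monitor,eyes
p=[.5186,.1852]; r=np.radians
env.reach([*p,.18],quat(r(45))); st(monitor,"above")
print(env.movel([*p,.005],velocity=.15,guard=15)); st(monitor,"down")
env.close_gripper(20); st(monitor,"c1")
env.release(); st(monitor,"o1")
env.reach([*p,.005],quat(r(-45))); st(monitor,"rot")
env.close_gripper(40); st(monitor,"c2")
f=eyes.grab_frame("scene");cv2.imwrite("pics/s1.png",cv2.resize(f["frame"][160:310,180:400],None,fx=3.6,fy=3.6)[:,:,::-1])
```

```text
above 2.92 [0.5189 0.1846 0.18  ] gap 1.0 F [-0.9  0.3 -0.5]
False
down 4.24 [0.5191 0.1853 0.0058] gap 0.999 F [-0.3 -0.2 -0.8]
c1 4.67 [0.5188 0.1852 0.0056] gap 0.588 F [-1.6 -0.7  5.7]
o1 5.11 [0.5186 0.1852 0.0049] gap 1.002 F [0.4 0.9 0.6]
rot 6.51 [0.5186 0.1852 0.005 ] gap 1.001 F [ 1.2 -0.2 -0. ]
c2 6.95 [0.5187 0.1853 0.0055] gap 0.589 F [-1.7 -1.   5.4]
```

View pics/s1.png

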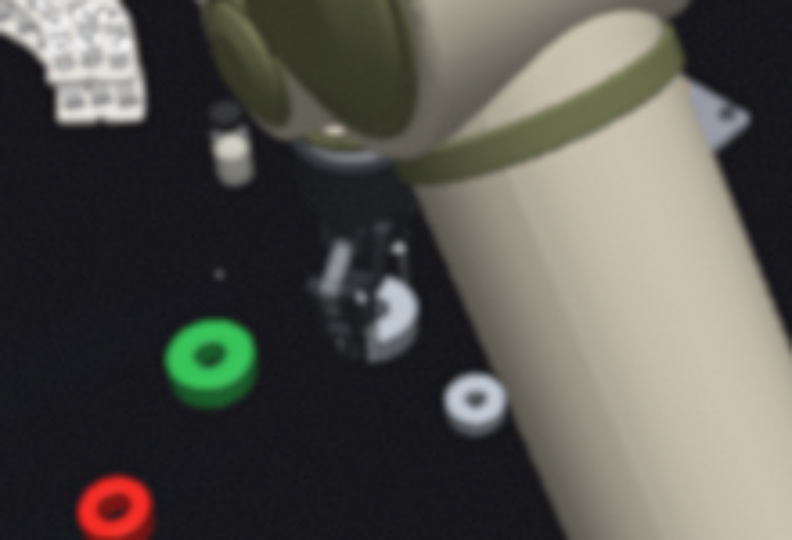

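The scene picture shows the silver collar in the jaws at (385,310), with the neighbours undisturbed. Lift and carry it above the spindle.

Run:
```python
from h import *
from bench import env,kinematics,monitor,eyes
import pickle
p=[.5186,.1852]; r=np.radians
env.movel([*p,.14],velocity=.2); st(monitor,"lift")
env.reach([.581,-.054,.14],quat(r(-45))); st(monitor)
env.movel([.581,-.054,.105],velocity=.1); s=st(monitor,"over")
d={}
for n in("scene","top"): d[n]=eyes.grab_frame(n)
pickle.dump(d,open("f1.pkl","wb"))
a=d["scene"]["frame"][120:220,300:430];cv2.imwrite("pics/s2.png",cv2.resize(a,None,fx=6,fy=6,interpolation=cv2.INTER_CUBIC)[:,:,::-1])
a=d["top"]["frame"][170:260,320:440];cv2.imwrite("pics/t2.png",cv2.resize(a,None,fx=6,fy=6,interpolation=cv2.INTER_CUBIC)[:,:,::-1])
```

```text
lift 7.83 [0.518  0.1851 0.1387] gap 0.585 F [-0.3 -0.6 -2. ]
 8.8 [ 0.5808 -0.0528  0.1396] gap 0.589 F [-0.1  0.2 -0.9]
over 9.3 [ 0.5812 -0.0534  0.1053] gap 0.591 F [ 0.1  0.3 -1. ]
```

View pics/s2.png

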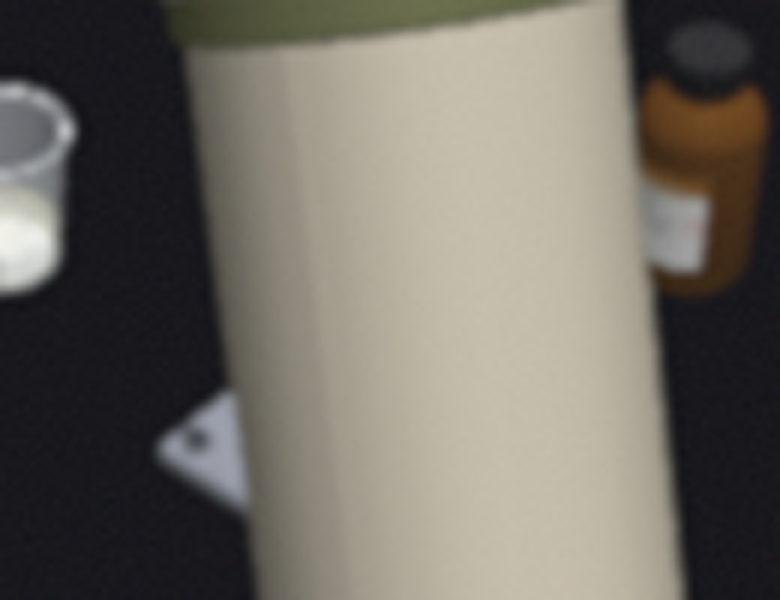

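View pics/t2.png

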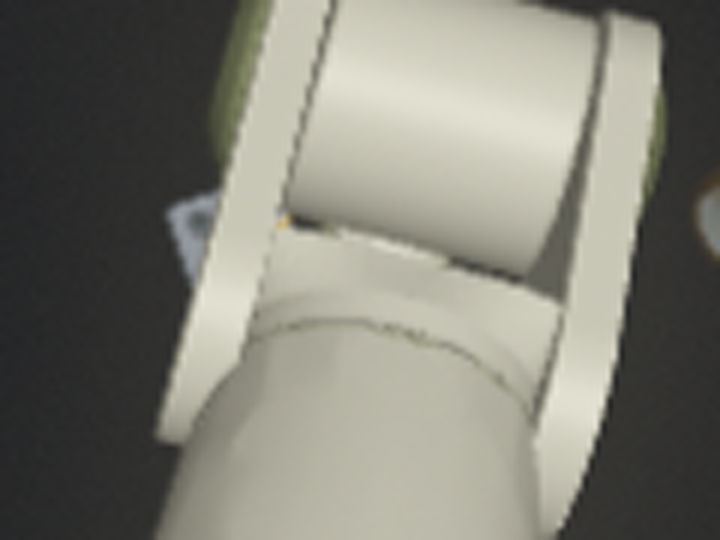

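The arm hides the spindle in both views (only the base corner at about (165,215) in the top crop shows). So I go down guarded past the taper and find the axis by feel.

```bash
cat >> h.py <<'E'
def probe(env,monitor,c,z,g=5,d=.005):
    """touch the spindle on four sides with the held ring; return centre"""
    c=np.array(c,float)
    for ax in(0,1):
        e=[]
        for sg in(1,-1):
            t=c.copy();t[ax]+=sg*d
            hit=env.movel([*t,z],velocity=.02,guard=g);s=monitor.sense();e.append(s["position"][ax]);print("probe",ax,sg,hit,np.round(s["position"],4),np.round(s["contact_force"],1))
            env.movel([*c,z],velocity=.03)
        c[ax]=np.mean(e);env.movel([*c,z],velocity=.03)
    return c
E
python3 - <<'E'
from h import *
from bench import env,kinematics,monitor,eyes
env.hold(.2);st(monitor,"settled")
c=[.581,-.054]
hit=env.movel([*c,.074],velocity=.05,guard=8);s=st(monitor,f"in {hit}")
if not hit:
    c=probe(env,monitor,c,.074);print(c);env.hold(.2);st(monitor)
E
```

```text
settled 9.6 [ 0.5812 -0.054   0.1055] gap 0.588 F [ 0.6 -0.1 -1.2]
in False 10.37 [ 0.5807 -0.0536  0.0737] gap 0.589 F [-1.7  2.8 -2.8]
probe 0 1 True [ 0.5811 -0.0532  0.0731] [ 0.3 -0.3 -0.3]
probe 0 -1 True [ 0.5791 -0.0535  0.0738] [ 0.2 -0.1 -0.7]
probe 1 1 True [ 0.5799 -0.0514  0.0735] [-1.  -0.2  0.1]
probe 1 -1 True [ 0.5795 -0.0538  0.0732] [0.7 3.8 1.5]
[ 0.58006015 -0.05260616]
 12.93 [ 0.5801 -0.0529  0.0741] gap 0.59 F [-0.5  0.1 -0.9]
```

Run:
```python
from h import *
from bench import env,kinematics,monitor,eyes
c=[.5801,-.0527]
hit=env.movel([*c,.046],velocity=.04,guard=12);st(monitor,f"a {hit}")
if not hit:
    hit=env.movel([*c,.038],velocity=.02,guard=8);st(monitor,f"b {hit}")
```

```text
a False 13.78 [ 0.5802 -0.0527  0.0462] gap 0.593 F [-0.4  0.6 -0.7]
b True 14.11 [ 0.5804 -0.0528  0.0418] gap 0.592 F [-2.2  0.7  6.2]
```

Seated at the expected height (TCP 0.042). Release, and go on to the red collar, with a check picture.

Run:
```python
from h import *
from bench import env,kinematics,monitor,eyes
import pickle
r=np.radians;c=[.5801,-.0527];p=[.467,.3765]
env.release();st(monitor,"open")
print(env.movel([*c,.16],velocity=.2,guard=15));st(monitor,"up")
env.reach([*p,.12],quat(r(45)));st(monitor)
d={n:eyes.grab_frame(n) for n in("scene","top")}
pickle.dump(d,open("f2.pkl","wb"))
a=d["scene"]["frame"][130:230,290:420];a=cv2.resize(a,(780,600),interpolation=cv2.INTER_CUBIC)
cv2.imwrite("pics/s3.png",a[:,:,::-1])
a=d["top"]["frame"][170:290,190:420];cv2.imwrite("pics/t3.png",cv2.resize(a,None,fx=3.4,fy=3.4,interpolation=cv2.INTER_CUBIC)[:,:,::-1])
```

```text
open 14.56 [ 0.58   -0.0527  0.0409] gap 1.002 F [-0.1  0.2  0.6]
False
up 15.3 [ 0.5795 -0.0526  0.1587] gap 1.001 F [ 0.6  0.4 -0.2]
 16.93 [0.4677 0.3757 0.12  ] gap 0.999 F [ 0.7  1.2 -0.7]
```

View pics/s3.png

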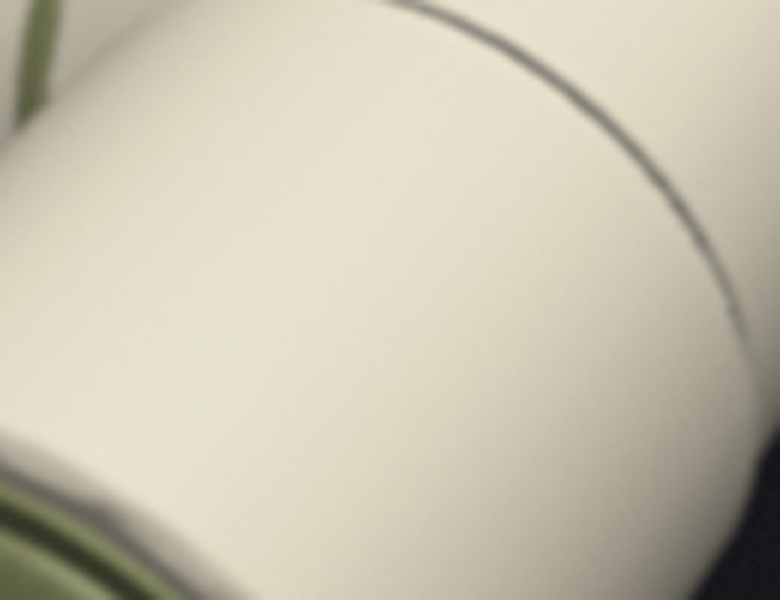

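View pics/t3.png

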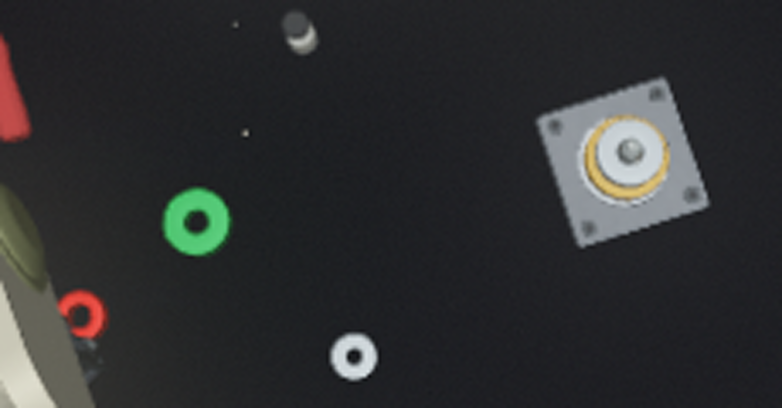

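The top crop shows the silver collar flat on the brass one around the spindle at (630,152). The red collar is at (82,314), beneath the gripper. The scene camera is blocked by the arm. Next I grasp and centre the red collar.

Run:
```python
from h import *
from bench import env,kinematics,monitor,eyes
r=np.radians;p=[.467,.3765]
print(env.movel([*p,.005],velocity=.12,guard=15)); st(monitor,"down")
env.close_gripper(20); st(monitor,"c1")
env.release()
env.reach([*p,.005],quat(r(-45))); st(monitor,"rot")
env.close_gripper(40); st(monitor,"c2")
env.movel([*p,.18],velocity=.2); st(monitor,"lift")
c=[.5801,-.0527]
env.reach([*c,.16],quat(r(-45)))
env.movel([*c,.1],velocity=.12); env.hold(.2);st(monitor,"over")
hit=env.movel([*c,.074],velocity=.05,guard=8);st(monitor,f"in {hit}")
```

```text
False
down 18.14 [0.4674 0.3767 0.0058] gap 1.002 F [0.2 0.8 1.5]
c1 18.64 [0.4672 0.3766 0.0055] gap 0.456 F [-0.4 -1.3  5.6]
rot 20.57 [0.467  0.3765 0.005 ] gap 0.997 F [-0.1 -0.5  0.1]
c2 21.08 [0.4672 0.3766 0.0054] gap 0.441 F [-1.7 -0.5  3.7]
lift 22.11 [0.4665 0.3762 0.1786] gap 0.445 F [-0.1 -0.5 -1.4]
over 24.59 [ 0.5805 -0.0528  0.1008] gap 0.439 F [ 0.4  0.8 -0.2]
in False 25.26 [ 0.5802 -0.0527  0.0741] gap 0.44 F [ 0.2 -0.8  0. ]
```

Run:
```python
from h import *
from bench import env,kinematics,monitor,eyes
c=[.5801,-.0527]
hit=env.movel([*c,.066],velocity=.04,guard=12);st(monitor,f"a {hit}")
if not hit:
    hit=env.movel([*c,.057],velocity=.02,guard=8);s=st(monitor,f"b {hit}")
    if hit and s["position"][2]<.0635:
        env.release();st(monitor,"open")
        print(env.movel([*c,.18],velocity=.2,guard=15))
        env.set_joints([-1.557,.313,1.498,0,1.331,-.223]);st(monitor,"home")
        d={n:eyes.grab_frame(n) for n in("scene","top")}
        for n,f in d.items(): cv2.imwrite(f"pics/{n}4.png",f["frame"][:,:,::-1])
        a=d["scene"]["frame"][150:220,310:400];cv2.imwrite("pics/s4.png",cv2.resize(a,None,fx=8,fy=8,interpolation=cv2.INTER_CUBIC)[:,:,::-1])
        a=d["top"]["frame"][180:250,335:415];cv2.imwrite("pics/t4.png",cv2.resize(a,None,fx=8,fy=8,interpolation=cv2.INTER_CUBIC)[:,:,::-1])
```

```text
a False 25.61 [ 0.58   -0.0527  0.0657] gap 0.441 F [ 0.1 -0.  -0.1]
b True 25.95 [ 0.5804 -0.0528  0.0614] gap 0.443 F [-0.7  0.2  5.3]
open 26.48 [ 0.58   -0.0527  0.0607] gap 1.005 F [ 0.8  0.2 -1.2]
False
home 29.54 [ 0.124  -0.51    0.2311] gap 0.997 F [-0.5  0.3  0.2]
```

View pics/s4.png

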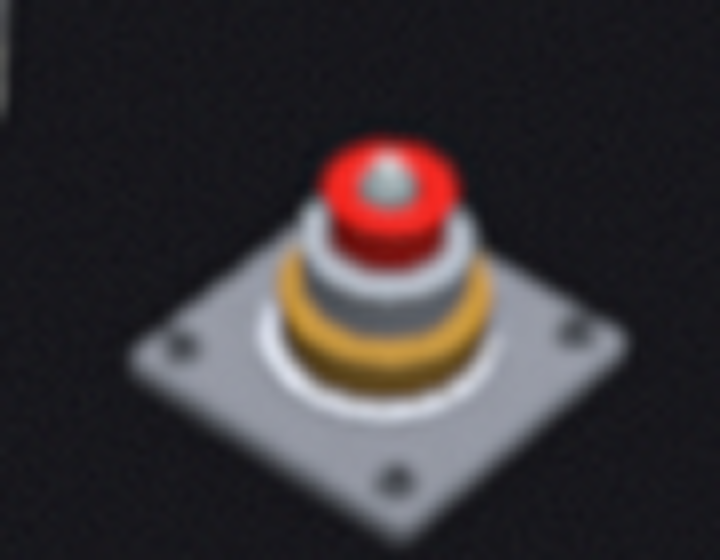

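View pics/t4.png

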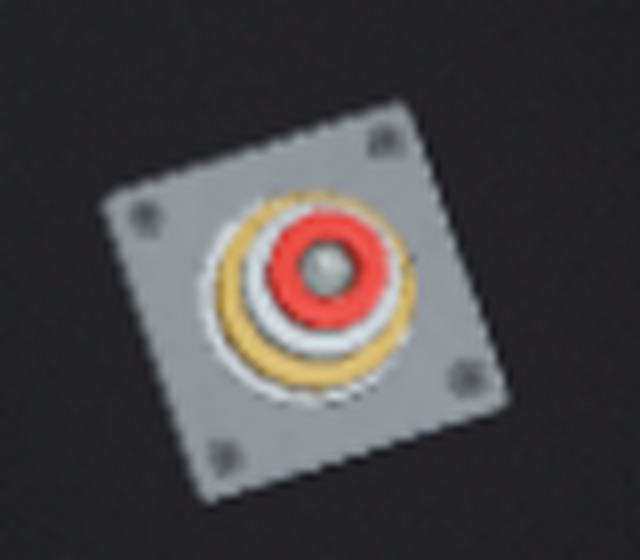

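View pics/scene4.png

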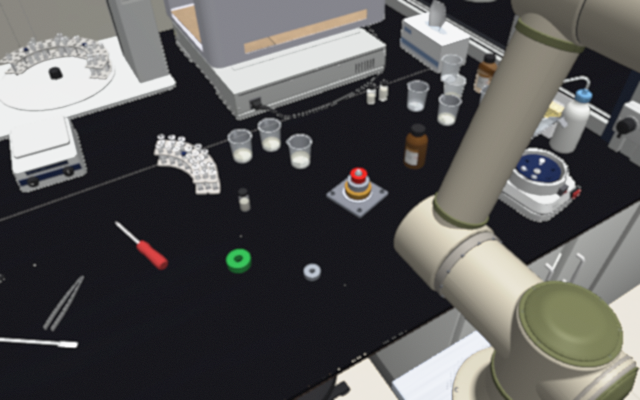

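Brass, silver and red are stacked flat at (358,185) in the scene view, with the spindle tip through the red collar. The beakers, vial (244,200), bottle (415,147) and the two look-alike rings stand where they were. Handing in.

Run:
```python
from bench import job
job.hand_in()
```

```text
the job is handed in; nothing more can be done
```

The job is done and handed in: the aluminium collar and then the red one are on the spindle above the brass collar, at about 29.5 s on the robot's clock. I centred each collar with two grasps at right angles. I found the spindle axis by touch with the aluminium collar, then lowered each collar with a force guard.

- **Seating:** the guard stopped each collar within about 1 mm of its expected height (TCP 41.8 mm for aluminium, 61.4 mm for red). The final pictures from both cameras show brass, silver and red lying flat, with the spindle tip through the red collar.
- **Surroundings:** by eye, the beakers, vial, bottle and the two look-alike rings (green and small silver) are where they were. The arm is back at its start pose, touching nothing.
- **Disagreements:**
  - The camera estimate of the spindle axis was 1–2 mm off the one found by touch, so I used the touch result.
  - The touch probes spanned only 2.0–2.4 mm, against the 4 mm clearance expected. The guard probably stopped some of them early, but both collars went on without a stop before home.
  - The arm blocked both cameras during threading, so I could not check the fit by eye at that moment.

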